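# Gauge a tube rack against a flip stop

## Robot

A 6-joint arm with a two-finger parallel gripper is mounted at the origin on the work surface. World frame = base frame: x ahead of the robot, y to its left, z up, the work surface at z = 0. Lengths are in m, angles in rad, forces in N, time in s.
With the tool pointing down it reaches from about 0.35 to 0.975 m from the base axis. Payload 4.9 kg.
Tool frame: the origin (TCP) lies on the centre line of the jaws, within the pads' length; the fingertips stand 22 mm ahead of it and the grasp point (between the pads) lies 3 mm ahead of it (manip.tcp_to_tips is the distance from the TCP to the fingertips, in m); z points along the fingers, x is the direction in which the jaws open and shut, and the axes are right-handed (so a half turn about z gives the same grasp; the last joint's range is limited). The gripper opens to 85 mm and grips with 20 to 120 N. Pads are 22 mm wide; open, the fingers measure 114 mm over their backs; the gripper's body (76 mm by 85 mm) begins 54 mm behind the grasp point. The pads swing forward as they close: fully open they stand 13 mm farther back than shut.
Start: joints at [-1.355, 0.053, 1.613, -0, 1.476, -0.119], TCP at [0.205, -0.59, 0.229] pointing down, gripper open.
Joint ranges: [-3.01, 3.01], [-1.01, 2.22], [0.06, 2.58], [-1.02, 4.17], [0.09, 2.62], [-3.14, 3.14]. Speed limits (rad/s): [2.57, 2.57, 3.14, 3.14, 3.14, 3.14].

## Interface

Orientations are given as a unit quaternion [w, x, y, z].
In Python, from plant import manip gives the robot as it stands.
- The arm moves only by the shell command python3 -m pendant 'ROWS'. ROWS is a JSON object of lists of equal length, an entry for each row: "linear": the shift along the tool's x, y, z in cm, a list of three; "rotation": the turn, a rotation vector about the tool's x, y, z in degrees, a list of three; "grip": the closure, from 0 (fully open) to 1 (shut). A call has exactly 10 rows; each row is the pose to reach, as a shift and turn from the pose commanded when the call began, along the tool's axes at that moment; what a row does not reach only later rows make up. A row lasts 1/12 s, in which the tool goes at most 41.7 mm and 7.16 degrees, less where a joint would pass 70% of its speed; a pose out of reach is approached as far as the arm can. A call with a gripper value outside its range is refused whole. The fingers move at their own pace and stop on an object; the grip force is fixed at half the most. Time passes only in rows, so rows that repeat a pose let the fingers close, or fill a call up. It gives the time, the measured TCP pose, the force and the opening at its end, in the units of the state.
- manip.state(): the state, without advancing time (a new reading comes with each control period).
- manip.grab_frame(name): name is "scene" or "top" or "wrist"; returns the picture (400x640x3 uint8, red, green, blue); there is no depth.
- manip.calibration(name): a dict with "fx", "fy", "cx", "cy" (pixels), "k1" (the pictures are not rectified: a ray, as slopes to the right and down, at radius r is drawn at 1 + k1 r^2 times it, then the intrinsics apply), "cam_to_world" (4x4, takes a point from camera to world coordinates). Camera axes: x right, y up, looking along -z (the intrinsics and any distortion apply to the point x, -y, -z); pixel columns grow to the right and rows downward; lengths in m; the calibration is good to about 2 mm. A picture is of the moment at which its call begins: read the wrist's pose just before it. calibration takes no time and is no camera call; for the wrist camera it gives the pose at the moment of the call.
- manip.job_done(): hands the job in, once; it reports no verdict.
The state is a dict: "time": time; "joint_pos": joint angles; "joint_vel": joint speeds; "joint_efforts": joint torques, N m; "tool_pos": TCP position; "tool_rot": TCP orientation; "contact_force": force on the tool from outside, world axes, zero at the start; "ft_torque": the same for the moment, N m; "gripper_width": opening from 0.0 (shut) to 1.0 (fully open).
Only numpy, scipy, OpenCV 4.12 (cv2) and the standard library are available. Lean on these libraries where they do the work, as an engineer would, in place of code of your own. Each camera call takes 0.05 s, during which the arm holds its last target. There are 200 camera calls.

## Task

Flip the stop leaf on the aluminium fence fully down, then slide the tube rack along the fence, with its back flush on the fence, until its end bears gently on the leaf's rubber bumper, and let go of it so that it stays against the bumper. Then flip the stop leaf back up to upright, leaving the rack exactly where it was gauged, without shifting the stop's carriage along the fence or tipping the rack or the things around.

Things in the scene. Friction and masses are not known exactly. Their poses are not given: they have to be found in the camera images.
- guide: Aluminium fence fixed to the bench: a low straight bar 440 mm long (along its y), 24 mm thick, 22 mm high. Origin: on the bench, at the foot of its front face, half-way along. x points away from the robot through the bar (bar fills x 0 to 24 mm), the working front face is the plane x = 0 and looks to -x, y runs along the fence, z up. The rack stands on the bench in front of it. The guide's position and yaw vary.
- carriage: Dark steel carriage that carries the flip stop, clamped on top of the fence on its +y half; 34 mm long along the fence, 38 mm high. Origin: centre of its underside, on the fence top, 12 mm behind the front face; axes as the guide's. Its clamp holds by friction only: about 60 N along the fence makes it slip, and it must not be shifted (3 mm at most).
- hinge (a point): Centre of the stop leaf's hinge on the carriage, 22 mm above the fence top (44 mm above the bench), 12 mm behind the front face. The hinge axis runs along the guide's y. Axes as the carriage's.
- leaf (a joint): Angle of the aluminium stop leaf (12 mm thick along y, reaching 82 mm from the hinge), rad: 0 = fully down (mechanical stop), lying level over the fence and towards the robot (-x); 1.57 = upright; limit 1.9, leaning back. The hinge is stiff by friction (about 0.2 N m; 2 to 4 N at the lift bar) and the leaf stays where it is left. Starts raised, 1.3 to 1.75.
- lift_bar (a point): Middle of the leaf's lift bar, a round steel bar of 10 mm diameter sticking out 46 mm from the leaf's +y side, parallel to the hinge, 78 mm from its axis; this point is 30 mm to +y of the leaf's middle. Leaf down: 44 mm above the bench, 66 mm in front of the fence face. It can be pinched from above and followed round the hinge (it turns between the pads), or pushed.
- rack_centre (a point): Centre, half-way up its body (29 mm above its underside), of the white plastic tube rack, a block 30 mm wide (its x), 110 mm long (its y), 58 mm high, holding four capped tubes that stand up to 82 mm above the underside; mass 0.2 to 0.42 kg. It starts standing on the bench before the fence's -y half, a few cm off and up to 0.35 rad askew. Axes as the guide's when square to it. May be carried a few mm clear of the bench.
- rack_back (a point): Point at the foot of the rack's back face (its +x face, the one that goes flush on the fence), half-way along.
- rack_end (a point): Centre of the rack's +y end face, the one that meets the bumper.
- dropper_a: Bystander: amber dropper bottle behind the fence, 34 mm diameter, 102 mm tall; origin under its centre. Leave alone.
- dropper_b: Bystander: white dropper bottle off the rack's near right corner, 34 mm diameter, 102 mm tall; origin under its centre. Leave alone.
- pen_pot: Bystander: square black pen pot on the left, 70 mm wide, 90 mm tall with pens to 140 mm; origin under its centre. Leave alone.
- bumper_seat (a point): Point on the leaf's -y face (6 mm to -y of the carriage's origin) from which a screw carries the round rubber bumper, 14 mm in diameter; leaf down: 28 mm above the bench, 15 mm in front of the fence. How far the screw is turned out is not measured: the bumper's face lies 12 to 36 mm to -y of this point. It is sprung: 4 N per mm, 5 mm travel. Bear on it with 3 to 6 N for half a second; over 9 N is too hard.
Not all that is in view belongs to the job. Of the things shaped like the part that bears rack_centre, the white one is meant.

How it is judged:
On the way, in this order (a step that is already met when the one before it is completed fails the run):
1. the stop leaf is flipped fully down (within 0.06 rad) (value of joint leaf below 0.06 rad), for 0.2 s.
2. with the leaf down and its back on the fence, the rack bears on the bumper with over 2 N (value of joint leaf below 0.08 rad and contact force between rack and carriage above 2 N and x of rack_back in the frame of guide above -0.004 m and angle between the y axis of rack_centre and the y axis of guide, either way round below 0.05 rad), for 0.2 s.
3. the rack is let go and still touches the bumper of the lowered leaf (value of joint leaf below 0.08 rad and contact force between rack and carriage above 0.05 N and contact force between each of the arm, the fingers and rack below 0.05 N), for 0.1 s.
At the end, for the whole second after the job is handed in: The stop leaf stands raised (over 1.2 rad); the rack stands upright on the bench, its back within 3 mm of the fence face and square to it within 0.04 rad, its end where the bumper stopped it (15.5 to 44.5 mm to the -y side of the carriage's origin) (value of joint leaf above 1.2 rad and x of rack_back in the frame of guide between -0.003 and 0.002 m and angle between the y axis of rack_centre and the y axis of guide, either way round below 0.04 rad and y of rack_end in the frame of carriage between -0.0445 and -0.0155 m and angle between rack_centre's own z axis and vertical below 0.05 rad and height (world z) of rack_centre below 0.033 m); the robot touches nothing.
It fails at once if the rack is pushed on the stop with more than 9 N (contact force between rack and carriage above 9 N).
It fails at once if the stop's carriage is shifted by more than 3 mm (distance of carriage from where it was at the start of the episode above 0.003 m).
It fails at once if the rack is moved (over 0.02 m/s) at the stop while the leaf is raised (value of joint leaf above 0.3 rad and y of rack_end in the frame of carriage above -0.052 m and linear speed of rack above 0.02 m/s).
It fails at once if the rack is tipped or lifted (angle between rack_centre's own z axis and vertical above 0.35 rad or height (world z) of rack_centre above 0.08 m).
It fails at once if a bystander is shifted by more than 25 mm (distance of any of dropper_a, dropper_b, pen_pot from where it was at the start of the episode above 0.025 m).
It also fails if it takes over 72 s, if anything falls off the work surface, if the arm or the gripper's body presses on something with over 40 N, if the wrist force passes 120 N, or if a joint passes its speed limit or range.

## Working session

There is one attempt and no reset: what is moved stays moved. The work goes in short steps, Python scripts to look and compute and a shell command to move; the robot and the scene stay as the last step left them, time stands still between calls to the robot, and variables do not carry over. Pictures are saved under pics/ and viewed, about 8 in all and at most 12, crops included, and the job is handed in when it is done.

```bash
mkdir -p pics; ls
cat > h.py <<'E'
import numpy as np, cv2
from plant import manip
def save(n,f):
    im=manip.grab_frame(n); cv2.imwrite(f'pics/{f}.png',im[:,:,::-1]); return im
def ray(c,uv):
    d=np.array([(uv[0]-c['cx'])/c['fx'],(uv[1]-c['cy'])/c['fy']]); s=d.copy()
    for _ in range(20): s=d/(1+c['k1']*(s@s))
    T=np.array(c['cam_to_world']); v=T[:3,:3]@np.array([s[0],-s[1],-1]); return T[:3,3],v/np.linalg.norm(v)
def onz(c,uv,z):
    o,v=ray(c,uv); return o+v*(z-o[2])/v[2]
def tri(c1,p1,c2,p2):
    o1,v1=ray(c1,p1);o2,v2=ray(c2,p2)
    t=np.linalg.lstsq(np.c_[v1,-v2],o2-o1,rcond=None)[0]
    a,b=o1+t[0]*v1,o2+t[1]*v2; return (a+b)/2,np.linalg.norm(a-b)
def proj(c,P):
    T=np.array(c['cam_to_world']); p=T[:3,:3].T@(np.array(P)-T[:3,3]); s=np.array([p[0],-p[1]])/-p[2]
    s=s*(1+c['k1']*(s@s)); return np.array([s[0]*c['fx']+c['cx'],s[1]*c['fy']+c['cy']])
E
python3 - <<'E'
from h import *
save('scene','s0');save('top','t0')
for n in('scene','top'):
    c=manip.calibration(n);print(n,{k:np.round(c[k],3).tolist() for k in c})
E
```

```text
pics
scene {'fx': 445.8, 'fy': 445.8, 'cx': 323.905, 'cy': 198.704, 'k1': -0.113, 'cam_to_world': [[0.621, -0.423, 0.66, 1.281], [0.783, 0.314, -0.536, -0.596], [0.019, 0.85, 0.526, 0.66], [0.0, 0.0, 0.0, 1.0]]}
top {'fx': 364.352, 'fy': 364.352, 'cx': 320.851, 'cy': 198.769, 'k1': -0.067, 'cam_to_world': [[-0.018, 0.985, -0.171, 0.39], [-1.0, -0.02, -0.01, 0.008], [-0.013, 0.171, 0.985, 0.871], [0.0, 0.0, 0.0, 1.0]]}
```

View pics/s0.png

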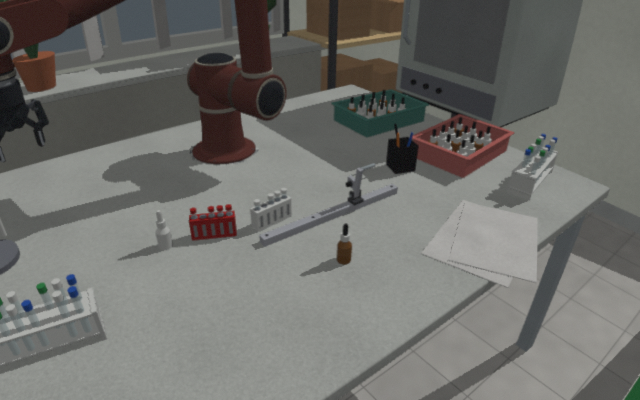

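View pics/t0.png

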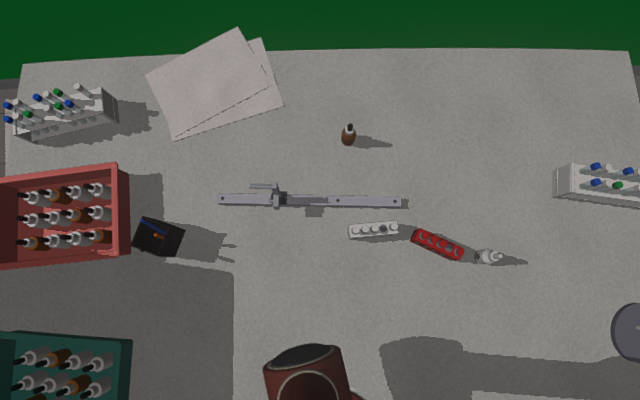

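Scene: the fence runs from (262,238) to (398,188), with the raised leaf at (355,190) and the white rack at (271,211). The red rack is beside the white one. In the top view the fence spans (219,199)-(402,201), the leaf and bar are at (265,187), and the white rack is at (373,230). I'll enlarge both for measuring.

Run:
```python
from h import *
t=cv2.imread('pics/t0.png');s=cv2.imread('pics/s0.png')
a=cv2.resize(t[170:250,210:410],None,fx=4,fy=4,interpolation=cv2.INTER_CUBIC)
b=cv2.resize(s[155:245,240:410],None,fx=3,fy=3,interpolation=cv2.INTER_CUBIC)
b=cv2.copyMakeBorder(b,0,0,0,800-b.shape[1],cv2.BORDER_CONSTANT)
cv2.imwrite('pics/z0.png',np.vstack([a,b]))
```

```text
(no output)
```

View pics/z0.png

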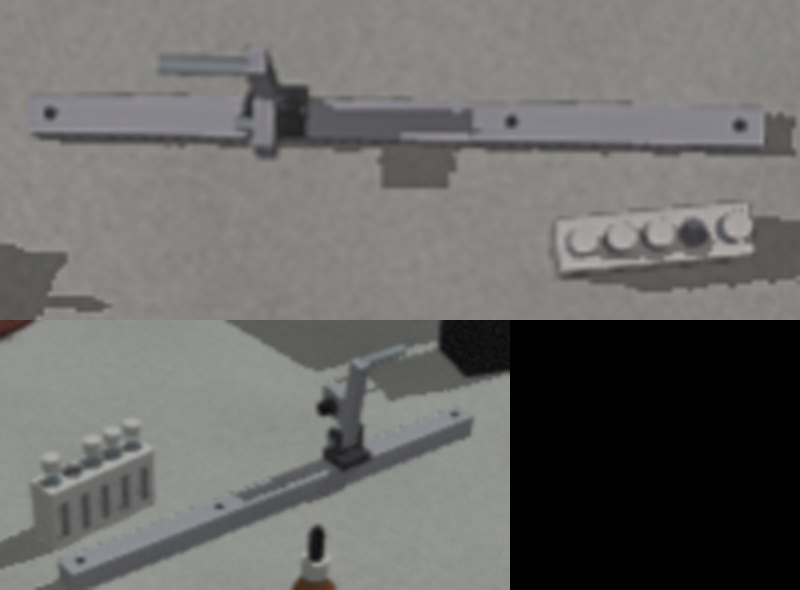

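Run:
```python
from h import *
ct=manip.calibration('top');cs=manip.calibration('scene')
T=lambda x,y:(210+x/4,170+y/4)
S=lambda x,y:(240+x/3,155+(y-320)/3)
for n,a,b in [('hole+',(50,113),(455,413)),('holem',(512,121),(219,506)),('hole-',(740,125),(80,560)),('bartip',(159,64),(404,350)),('barroot',(248,65),(358,364))]:
    P,e=tri(ct,T(*a),cs,S(*b));print(n,P.round(4),e.round(4),onz(ct,T(*a),.022).round(4))
for n,a,z in [('fence+front',(30,134),.022),('fence-front',(765,145),.022),('fence+rear',(28,94),.022),('fence-rear',(765,107),.022),
 ('rack+y near x',(563,274),.058),('rack +y far',(556,221),.058),('rack-y far',(750,206),.058),('rack-y near',(754,256),.058)]:
    print(n,onz(ct,T(*a),z).round(4))
for n,a,z in [('rack+y far',(153,446),.058),('rack-y far',(38,482),.058)]: pass
# rack top back corners in scene (near scene cam = far x)
for n,a in [('r1',(153,450)),('r2',(52,500)),('r3',(34,480))]: print(n,onz(cs,S(*a),.058).round(4))
for n,uv in [('dropA cap',(349,126)),('dropB',(497,256)),('pot',(150,234))]: print(n,onz(ct,uv,.1).round(3))
```

```text
hole+ [0.5443 0.2518 0.0225] 0.0013 [0.5439 0.2514 0.022 ]
holem [ 0.5338 -0.0234  0.0215] 0.0009 [ 0.5334 -0.0238  0.022 ]
hole- [ 0.5284 -0.1585  0.0212] 0.0001 [ 0.5282 -0.1584  0.022 ]
bartip [0.5518 0.1663 0.1197] 0.0012 [0.5724 0.1863 0.022 ]
barroot [0.5487 0.1171 0.1204] 0.0031 [0.5706 0.1328 0.022 ]
fence+front [0.5315 0.2632 0.022 ]
fence-front [ 0.5159 -0.1726  0.022 ]
fence+rear [0.5558 0.2651 0.022 ]
fence-rear [ 0.5387 -0.1738  0.022 ]
rack+y near x [ 0.4405 -0.0485  0.058 ]
rack +y far [ 0.4701 -0.0455  0.058 ]
rack-y far [ 0.4762 -0.1546  0.058 ]
rack-y near [ 0.4482 -0.1553  0.058 ]
r1 [ 0.4752 -0.0494  0.058 ]
r2 [ 0.4895 -0.1584  0.058 ]
r3 [ 0.4553 -0.1549  0.058 ]
dropA cap [ 0.688 -0.05   0.1  ]
dropB [ 0.394 -0.354  0.1  ]
pot [0.455 0.386 0.1  ]
```

```bash
cat >> h.py <<'E'
from scipy.spatial.transform import Rotation as R
def st():
    s=manip.state(); q=s['tool_rot']; M=R.from_quat([q[1],q[2],q[3],q[0]]).as_matrix(); return s,np.array(s['tool_pos']),M
TH=-0.0385
G=np.array([0.5243,0.0465,0]); ex=np.array([np.cos(TH),np.sin(TH),0]); ey=np.array([-np.sin(TH),np.cos(TH),0])
def gp(x,y,z): return G+ex*x+ey*y+np.array([0,0,z])
def need(P,yaw=TH):  # TCP target pos, tool down with tool x along yaw (or its opposite): shift cm, rotvec deg
    s,p,M=st(); best=None
    for k in (0,np.pi):
        x=np.array([np.cos(yaw+k),np.sin(yaw+k),0]); z=np.array([0,0,-1.]); D=np.c_[x,np.cross(z,x),z]
        r=R.from_matrix(M.T@D).as_rotvec(degrees=True)
        if best is None or np.linalg.norm(r)<np.linalg.norm(best): best=r
    print('t',round(s['time'],2),'pos',p.round(4),'F',np.round(s['contact_force'],1),'w',round(s['gripper_width'],3)); print('shift cm',(M.T@(np.array(P)-p)*100).round(2),'rot',best.round(2))
def ing(P): d=np.array(P)-G; return np.array([d@ex,d@ey,d[2]])
E
python3 - <<'E'
from h import *
s,p,M=st();print(p,M.round(3),manip.tcp_to_tips)
print('bar in guide',ing([.5503,.142,.120]),'root',ing([.5487,.1171,.12]),'rack',ing([.459,-.101,.0]))
need([.5503,.142,.205])
E
```

```text
[ 0.20524391 -0.58973252  0.22828447] [[ 0.329 -0.944 -0.   ]
 [-0.944 -0.329  0.002]
 [-0.002 -0.    -1.   ]] 0.022
bar in guide [0.02230489 0.09642998 0.12      ] root [0.02166449 0.07148685 0.12      ] rack [-0.05957426 -0.14990413  0.        ]
t 0.1 pos [ 0.2052 -0.5897  0.2283] F [-0.5 -0.2  0.2] w 1.005
shift cm [-57.77 -56.63   2.45] rot [ -0.08   0.08 -68.61]
```

```bash
python3 -m pendant '{"linear":[[-57.8,-56.6,0],[-57.8,-56.6,0],[-57.8,-56.6,0],[-57.8,-56.6,0],[-57.8,-56.6,0],[-57.8,-56.6,0],[-57.8,-56.6,0],[-57.8,-56.6,0],[-57.8,-56.6,0],[-57.8,-56.6,0]],"rotation":[[0,0,-68.6],[0,0,-68.6],[0,0,-68.6],[0,0,-68.6],[0,0,-68.6],[0,0,-68.6],[0,0,-68.6],[0,0,-68.6],[0,0,-68.6],[0,0,-68.6]],"grip":[0.5,0.5,0.5,0.5,0.5,0.5,0.5,0.5,0.5,0.5]}'
python3 -c "
from h import *
need([.5503,.142,.205])"
```

```text
time: 0.93
tool_pos: [0.383, -0.2113, 0.2291]
tool_rot: [-0.0, 1.0, -0.017, 0.0]
contact_force: [0.2, -0.0, -0.1]
gripper_width: 0.502
t 0.93 pos [ 0.383  -0.2113  0.2291] F [ 0.2 -0.  -0.1] w 0.502
shift cm [ 15.52 -35.87   2.41] rot [-0.01 -0.    0.26]
```

```bash
python3 -m pendant '{"linear":[[15.5,-35.9,0],[15.5,-35.9,0],[15.5,-35.9,0],[15.5,-35.9,0],[15.5,-35.9,0],[15.5,-35.9,0],[15.5,-35.9,0],[15.5,-35.9,2.4],[15.5,-35.9,2.4],[15.5,-35.9,2.4]],"rotation":[[0,0,0],[0,0,0],[0,0,0],[0,0,0],[0,0,0],[0,0,0],[0,0,0],[0,0,0],[0,0,0],[0,0,0]],"grip":[0.5,0.5,0.5,0.5,0.5,0.5,0.5,0.5,0.5,0.5]}'
python3 - <<'E'
from h import *
need([.5503,.142,.119])
im=save('wrist','w0')
c=manip.calibration('wrist')
s,p,M=st();np.save('w0c.npy',c,allow_pickle=True)
print(proj(c,[.5503,.142,.12]),proj(c,gp(.012,.0715-.006,.022)))
E
```

```text
time: 1.77
tool_pos: [0.5517, 0.1433, 0.2034]
tool_rot: [-0.001, 1.0, -0.018, -0.001]
contact_force: [-0.7, -1.3, 0.1]
gripper_width: 0.498
t 1.77 pos [0.5517 0.1433 0.2034] F [-0.7 -1.3  0.1] w 0.498
shift cm [-0.12  0.14  8.44] rot [-0.06  0.12  0.18]
[324.00682912 210.42573952] [314.0199962  211.91891861]
```

View pics/w0.png

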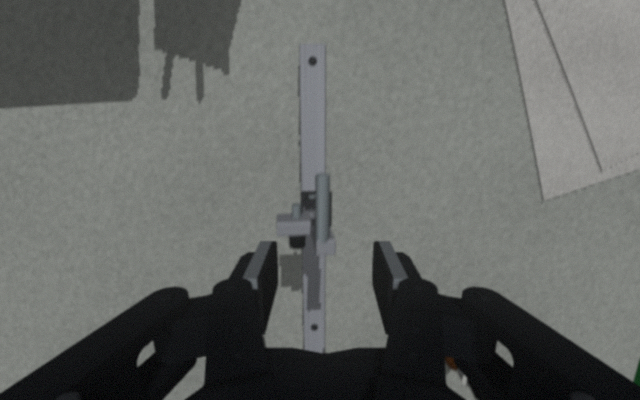

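The wrist view shows the bar at (322,173)-(322,238), between the pads. Predicted centre (324,210), so it agrees.

```bash
python3 -m pendant '{"linear":[[-0.2,0.2,2],[-0.2,0.2,4],[-0.2,0.2,6],[-0.2,0.2,8],[-0.2,0.2,8],[-0.2,0.2,8],[-0.2,0.2,8],[-0.2,0.2,8],[-0.2,0.2,8],[-0.2,0.2,8]],"rotation":[[0,0,0],[0,0,0],[0,0,0],[0,0,0],[0,0,0],[0,0,0],[0,0,0],[0,0,0],[0,0,0],[0,0,0]],"grip":[0.5,0.5,0.5,0.5,0.5,0.7,0.8,0.9,1,1]}'
python3 -c "
from h import *
need([.5503,.142,.119])"
```

```text
time: 2.65
tool_pos: [0.5504, 0.1376, 0.1269]
tool_rot: [-0.0, 1.0, -0.019, 0.001]
contact_force: [0.5, -0.4, -0.7]
gripper_width: -0.0
t 2.65 pos [0.5504 0.1376 0.1269] F [ 0.5 -0.4 -0.7] w -0.0
shift cm [-0.03 -0.44  0.79] rot [-0.02 -0.14 -0.01]
```

Run:
```python
from h import *
a=save('wrist','w1');b=manip.grab_frame('scene')[:,:,::-1]; 
t=manip.grab_frame('top')[:,:,::-1]
cv2.imwrite('pics/w1b.png',np.vstack([cv2.resize(a[130:330,160:480,::-1],(640,400))[:300],np.hstack([cv2.resize(b[130:230,300:407],None,fx=3,fy=3),cv2.resize(t[150:250,210:316],None,fx=3,fy=3)])[:, :640]]))
```

```text
Traceback (most recent call last):
ValueError: all the input array dimensions except for the concatenation axis must match exactly, but along dimension 1, the array at index 0 has size 640 and the array at index 1 has size 639
```

Run:
```python
from h import *
a=cv2.imread('pics/w1.png');b=manip.grab_frame('scene')[:,:,::-1]
cv2.imwrite('pics/w1b.png',np.vstack([cv2.resize(a[130:330,160:480],(640,400))[:300],cv2.resize(b[130:230,290:450],(640,300))]))
```

```text
(no output)
```

View pics/w1b.png

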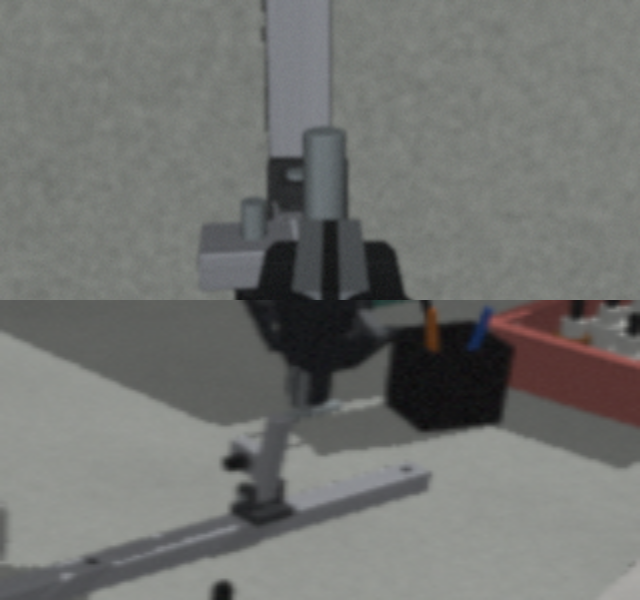

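Run:
```python
from h import *
cs=manip.calibration('scene');cw=manip.calibration('wrist');s,p,M=st()
for z in (.09,.105,.12,.13,.14): print(z,proj(cs,[p[0],p[1],z]).round(1))
print(cw['fx'],np.array(cw['cam_to_world']).round(3))
W=lambda x,y:(160+x/2,130+y/2)
o,v=ray(cw,W(325,135));o2,v2=ray(cw,W(303,170));o3,v3=ray(cw,W(346,170));ang=np.arccos(v2@v3);print('dist',.01/ang)
# two wrist views of bar tip
c0=np.load('w0c.npy',allow_pickle=True).item()
print(tri(c0,(322,175),cw,W(325,133)))
print('proj bar', (proj(cw,[.5518,.1663,.12])-[160,130])*2,(proj(cw,[p[0],p[1],.105])-[160,130])*2)
```

```text
0.09 [365.2 177.7]
0.105 [365.6 172.7]
0.12 [366.  167.7]
0.13 [366.2 164.3]
0.14 [366.5 160.8]
340.4024230610312 [[ 0.999  0.037  0.009  0.551]
 [-0.038  0.965  0.26   0.203]
 [ 0.001 -0.26   0.966  0.27 ]
 [ 0.     0.     0.     1.   ]]
dist 0.15851214418200787
(array([0.54998253, 0.1730162 , 0.15175296]), np.float64(0.0007184430140012441))
proj bar [336.50756187 126.42452619] [331.92672769 220.51682661]
```

```bash
python3 -m pendant '{"linear":[[0,0,0],[0,0,0],[0,0,0],[0,0,0],[0,0,0],[0,0,0],[0,0,0],[0,0,0],[0,0,0],[0,0,0]],"rotation":[[0,0,0],[0,0,0],[0,0,0],[0,0,0],[0,0,0],[0,0,0],[0,0,0],[0,0,0],[0,0,0],[0,0,0]],"grip":[0.6,0.6,0.6,0.6,0.6,0.6,0.6,0.6,0.6,0.6]}'
python3 - <<'E'
from h import *
a=cv2.imread('pics/w1.png');b=manip.grab_frame('scene')[:,:,::-1];w=manip.grab_frame('wrist')[:,:,::-1]
f=lambda i:cv2.resize(i,(400,300),interpolation=cv2.INTER_CUBIC)
cv2.imwrite('pics/w2.png',np.vstack([np.hstack([f(a[180:270,265:385]),f(w[150:300,225:425])]),np.hstack([f(b[130:205,310:410]),f(manip.grab_frame('top')[150:225,230:330,::-1])])]))
E
```

```text
time: 3.68
tool_pos: [0.5496, 0.1375, 0.1254]
tool_rot: [-0.0, 1.0, -0.019, -0.0]
contact_force: [0.1, -0.0, 1.0]
gripper_width: 0.399
```

View pics/w2.png

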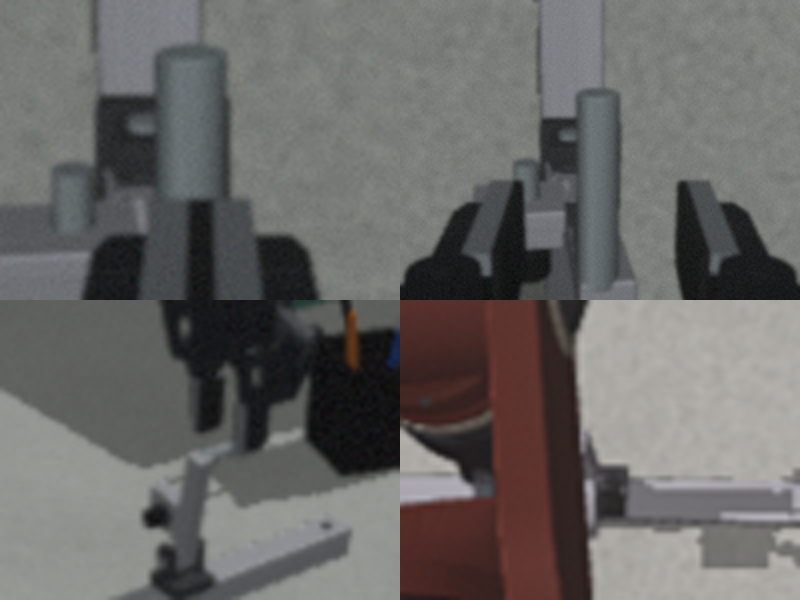

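Run:
```python
from h import *
c=manip.calibration('wrist')
for uv,y in (((325,240),.1486),((325,240),.1376),((286.5,242),.1485),((365,240),.1485)):
    o,v=ray(c,uv);print((o+v*(y-o[1])/v[1]).round(4))
for z in(.105,.12): print(z,proj(c,[.5504,.1486,z]))
```

```text
[0.5495 0.1486 0.1321]
[0.5491 0.1376 0.1045]
[0.5328 0.1485 0.1326]
[0.5666 0.1485 0.1335]
0.105 [326.76721495 220.1142075 ]
0.12 [326.96335161 230.26835599]
```

```bash
python3 - <<'E'
from h import *
c=manip.calibration('scene')
for dx in(-.022,.022):
  for z in(.105,.115,.125,.135): print(dx,z,proj(c,[.5496+dx,.1375,z]).round(1))
E
python3 -m pendant '{"linear":[[0,0,0],[0,0,0],[0,0,0],[0,0,0],[0,0,0],[0,0,0],[0,0,0],[0,0,0.5],[0,0,1],[0,0,1]],"rotation":[[0,0,0],[0,0,0],[0,0,0],[0,0,0],[0,0,0],[0,0,0],[0,0,0],[0,0,0],[0,0,0],[0,0,0]],"grip":[0.6,0.6,0.6,0.6,0.6,0.6,0.6,0.6,0.6,0.6]}'
```

```text
-0.022 0.105 [359.9 169.5]
-0.022 0.115 [360.1 166.2]
-0.022 0.125 [360.3 162.8]
-0.022 0.135 [360.6 159.4]
0.022 0.105 [371.3 176. ]
0.022 0.115 [371.6 172.6]
0.022 0.125 [371.9 169.2]
0.022 0.135 [372.2 165.7]
time: 4.67
tool_pos: [0.5486, 0.1373, 0.1137]
tool_rot: [0.0, 1.0, -0.019, -0.001]
contact_force: [0.4, 0.6, -0.4]
gripper_width: 0.398
```

```bash
python3 -m pendant '{"linear":[[0,0,0.5],[0,0,0.8],[0,0,0.8],[0,0,0.8],[0,0,0.8],[0,0,0.8],[0,0,0.8],[0,0,0.8],[0,0,0.8],[0,0,0.8]],"rotation":[[0,0,0],[0,0,0],[0,0,0],[0,0,0],[0,0,0],[0,0,0],[0,0,0],[0,0,0],[0,0,0],[0,0,0]],"grip":[0.6,0.6,0.6,0.75,0.85,0.95,1,1,1,1]}'
```

```text
time: 5.5
tool_pos: [0.5496, 0.1375, 0.1077]
tool_rot: [-0.0, 1.0, -0.019, 0.0]
contact_force: [-1.9, 0.8, 2.5]
gripper_width: 0.087
```

```bash
python3 -m pendant '{"linear":[[0,0,0],[0,0,0],[0,0,0],[0,0,0.5],[0,0,1],[0,0,1],[0,0,1],[0,0,1],[0,0,1],[0,0,1]],"rotation":[[0,0,0],[0,0,0],[0,0,0],[0,0,0],[0,0,0],[0,0,0],[0,0,0],[0,0,0],[0,0,0],[0,0,0]],"grip":[0.6,0.6,0.6,0.6,0.6,0.8,1,1,1,1]}'
python3 -c "
from h import *
s,p,M=st();P=ing(p);print(P)"
```

```text
time: 6.33
tool_pos: [0.5492, 0.1374, 0.0967]
tool_rot: [0.0, 1.0, -0.019, -0.0]
contact_force: [0.1, 0.1, -3.8]
gripper_width: 0.094
[0.0213697  0.0917555  0.09671546]
```

```bash
python3 -m pendant '{"linear":[[0,0,0],[0,0,0],[0,0,0],[0,0,-0.4],[0,0,-0.8],[0,0,-0.8],[0,0,-0.8],[0,0,-0.8],[0,0,-0.8],[0,0,-0.8]],"rotation":[[0,0,0],[0,0,0],[0,0,0],[0,0,0],[0,0,0],[0,0,0],[0,0,0],[0,0,0],[0,0,0],[0,0,0]],"grip":[0.7,0.7,0.7,0.7,0.7,0.8,1,1,1,1]}'
python3 -m pendant '{"linear":[[-0.7,0,0],[-1.48,0,0],[-2.25,0,0.08],[-3.02,0,0.23],[-3.75,0,0.48],[-4.47,0,0.79],[-5.13,0,1.2],[-5.78,0,1.64],[-5.78,0,1.64],[-5.78,0,1.64]],"rotation":[[0,0,0],[0,0,0],[0,0,0],[0,0,0],[0,0,0],[0,0,0],[0,0,0],[0,0,0],[0,0,0],[0,0,0]],"grip":[1,1,1,1,1,1,1,1,1,1]}'
```

```text
time: 7.17
tool_pos: [0.5502, 0.1377, 0.1067]
tool_rot: [-0.0, 1.0, -0.019, 0.001]
contact_force: [-1.6, 0.3, 5.8]
gripper_width: 0.086
time: 8.0
tool_pos: [0.492, 0.14, 0.0909]
tool_rot: [-0.0, 1.0, -0.019, 0.001]
contact_force: [-4.9, -0.1, 10.5]
gripper_width: 0.093
```

```bash
python3 -m pendant '{"linear":[[-0.58,0,0.51],[-1.11,0,1.08],[-1.59,0,1.7],[-1.99,0,2.37],[-2.33,0,3.07],[-2.6,0,3.8],[-2.79,0,4.56],[-2.91,0,5.33],[-2.95,0,6.05],[-2.95,0,6.2]],"rotation":[[0,0,0],[0,0,0],[0,0,0],[0,0,0],[0,0,0],[0,0,0],[0,0,0],[0,0,0],[0,0,0],[0,0,0]],"grip":[1,1,1,1,1,1,1,1,1,1]}'
python3 -c "
from h import *
s,p,M=st();P=ing(p);print(P)"
```

```text
time: 8.83
tool_pos: [0.4614, 0.141, 0.0263]
tool_rot: [-0.0, 1.0, -0.019, -0.001]
contact_force: [-3.9, 0.8, 8.1]
gripper_width: 0.089
[-0.06653796  0.09204003  0.02626353]
```

```bash
python3 -m pendant '{"linear":[[0,0,0.1],[0,0,0.2],[0,0,0.3],[0,0,0.3],[0,0,0.3],[0,0,0.3],[0,0,0.3],[0,0,0.3],[0,0,0.3],[0,0,0.3]],"rotation":[[0,0,0],[0,0,0],[0,0,0],[0,0,0],[0,0,0],[0,0,0],[0,0,0],[0,0,0],[0,0,0],[0,0,0]],"grip":[1,1,1,1,1,1,1,1,1,1]}'
```

```text
time: 9.67
tool_pos: [0.4611, 0.141, 0.0239]
tool_rot: [-0.0, 1.0, -0.019, -0.002]
contact_force: [-4.4, -0.1, 6.5]
gripper_width: 0.087
```

```bash
python3 -m pendant '{"linear":[[0,0,0.1],[0,0,0.2],[0,0,0.3],[0,0,0.4],[0,0,0.4],[0,0,0.4],[0,0,0.4],[0,0,0.4],[0,0,0.4],[0,0,0.4]],"rotation":[[0,0,0],[0,0,0],[0,0,0],[0,0,0],[0,0,0],[0,0,0],[0,0,0],[0,0,0],[0,0,0],[0,0,0]],"grip":[1,1,1,1,1,1,1,1,1,1]}'
```

```text
time: 10.5
tool_pos: [0.4612, 0.1413, 0.0227]
tool_rot: [0.0, 1.0, -0.019, -0.003]
contact_force: [-16.0, -0.3, 26.4]
gripper_width: 0.089
```

```bash
python3 -m pendant '{"linear":[[0,0,-0.3],[0,0,-0.4],[0,0,-0.4],[0,0,-0.4],[0,0,-0.4],[0,0,-4],[0,0,-8],[0,0,-12],[0,0,-16],[0,0,-16]],"rotation":[[0,0,0],[0,0,0],[0,0,0],[0,0,0],[0,0,0],[0,0,0],[0,0,0],[0,0,0],[0,0,0],[0,0,0]],"grip":[0.9,0.6,0.5,0.5,0.5,0.4,0.4,0.4,0.4,0.4]}'
python3 -m pendant '{"linear":[[0,3,0],[0,6,0],[0,9,0],[0,12,0],[0,15,0],[0,18,0],[0,18,0],[0,18,0],[0,18,0],[0,18,0]],"rotation":[[0,0,0],[0,0,0],[0,0,0],[0,0,0],[0,0,-3],[0,0,-5.7],[0,0,-5.7],[0,0,-5.7],[0,0,-5.7],[0,0,-5.7]],"grip":[0.1,0.1,0.1,0.1,0.1,0.1,0.1,0.1,0.1,0.1]}'
python3 - <<'E'
from h import *
w=save('wrist','w3');np.save('w3c.npy',manip.calibration('wrist'),allow_pickle=True)
t=save('top','t3');s=save('scene','s3')
f=lambda i:cv2.resize(i,None,fx=3,fy=3)
cv2.imwrite('pics/v3.png',np.vstack([np.hstack([cv2.resize(t[160:260,210:410],(400,200)),cv2.resize(s[140:220,250:410],(400,200))]),cv2.resize(w[:,:],(640,400))[:400].copy() if 0 else cv2.copyMakeBorder(w[:400],0,0,0,160,cv2.BORDER_CONSTANT)])[:,:,::-1])
need(gp(0,0,0))
E
```

```text
time: 11.33
tool_pos: [0.4673, 0.1416, 0.1896]
tool_rot: [-0.001, 1.0, -0.019, 0.008]
contact_force: [1.1, -0.5, 1.0]
gripper_width: 0.604
time: 12.17
tool_pos: [0.4553, -0.0381, 0.1796]
tool_rot: [-0.0, 1.0, 0.031, -0.0]
contact_force: [-0.7, 0.3, -0.1]
gripper_width: 0.898
t 12.32 pos [ 0.4554 -0.038   0.1799] F [-0.8  0.6  0. ] w 0.9
shift cm [ 7.4  -8.   17.99] rot [-0.01  0.01  5.78]
```

View pics/v3.png

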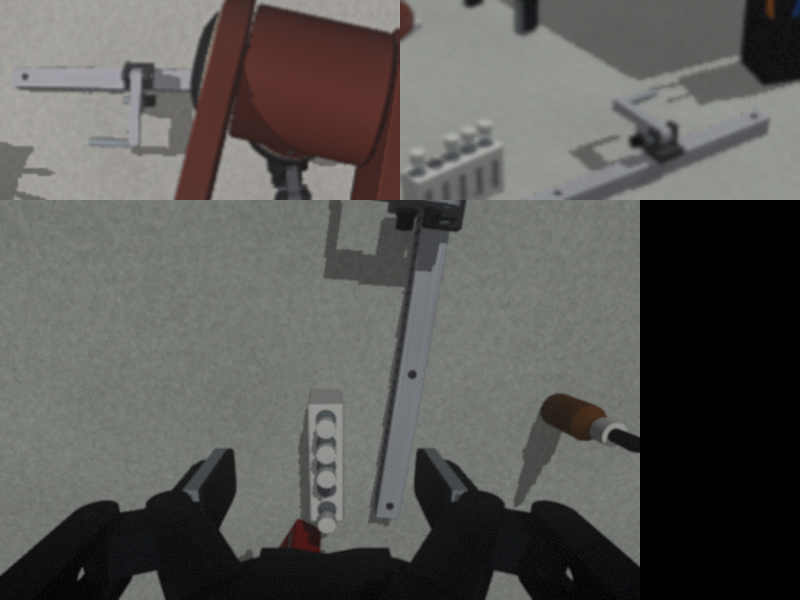

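The top view shows the leaf lying down towards the robot. In the wrist view the rack's top face has its +y end at (308-343,204) and its −y end at about (310-343,322), and the bumper is visible at (402,20).

Run:
```python
from h import *
c=np.load('w3c.npy',allow_pickle=True).item();ct=manip.calibration('top')
for n,uv,z in (('+y near',(308,204),.058),('+y far',(343,204),.058),('-y far',(343,320),.058),('-y near',(310,321),.058),('foot+y near',(310,190),0),('foot+y far',(342,190),0),('hole-',(390,306),.022),('hole0',(412,175),.022),('bumper',(405,20),.028),('red corner',(300,320),.05)):
    P=onz(c,uv,z);print(n,P.round(4),'guide',ing(P).round(4))
T=lambda x,y:(210+x/4,170+y/4)
for uv in ((308,204),(343,204)):
    for tt in ((563,274),(556,221)): 
        P,e=tri(c,uv,ct,T(*tt)); print(P.round(4),e.round(4))
need([.460,-.101,.06],.06)
```

```text
+y near [ 0.4417 -0.0475  0.058 ] guide [-0.0789 -0.0971  0.058 ]
+y far [ 0.4701 -0.0457  0.058 ] guide [-0.0506 -0.0942  0.058 ]
-y far [ 0.4785 -0.1537  0.058 ] guide [-0.0381 -0.2018  0.058 ]
-y near [ 0.4489 -0.1566  0.058 ] guide [-0.0675 -0.2058  0.058 ]
foot+y near [ 0.441  -0.0496  0.    ] guide [-0.0795 -0.0992  0.    ]
foot+y far [ 0.4722 -0.0476  0.    ] guide [-0.0484 -0.0961  0.    ]
hole- [ 0.5283 -0.1592  0.022 ] guide [ 0.0119 -0.2054  0.022 ]
hole0 [ 0.5328 -0.0246  0.022 ] guide [ 0.0113 -0.0708  0.022 ]
bumper [0.5101 0.101  0.028 ] guide [-0.0163  0.0539  0.028 ]
red corner [ 0.4396 -0.1616  0.05  ] guide [-0.0766 -0.2113  0.05  ]
[ 0.4412 -0.0491  0.052 ] 0.0007
[ 0.4537 -0.0351  0.1243] 0.0231
[ 0.4557 -0.0482  0.051 ] 0.0296
[ 0.47   -0.0454  0.0591] 0.0
t 12.32 pos [ 0.4554 -0.038   0.1799] F [-0.8  0.6  0. ] w 0.9
shift cm [ 0.07  6.32 11.99] rot [-0.01  0.01  0.14]
```

Run:
```python
from h import *
c=manip.calibration('scene');cw=manip.calibration('wrist')
for z in(.15,.16,.17,.18,.19,.2): print(z,[proj(c,[.4553+d,-.038,z]).round(1).tolist() for d in(-.045,.045)], [proj(cw,[.4553+.038,-.038+e,z]).round(0).tolist() for e in (-.011,.011)])
s=cv2.imread('pics/s3.png');w=cv2.imread('pics/w3.png')
cv2.imwrite('pics/v4.png',np.hstack([cv2.resize(s[70:170,240:340],(400,400),interpolation=cv2.INTER_CUBIC),cv2.resize(w[220:340,400:520],(400,400),interpolation=cv2.INTER_CUBIC)]))
```

```text
0.15 [[279.5, 155.8], [300.0, 169.0]] [[393.0, 257.0], [397.0, 219.0]]
0.16 [[279.4, 152.3], [300.0, 165.4]] [[396.0, 265.0], [401.0, 225.0]]
0.17 [[279.3, 148.7], [300.0, 161.7]] [[400.0, 273.0], [406.0, 232.0]]
0.18 [[279.2, 145.2], [299.9, 158.0]] [[405.0, 283.0], [411.0, 240.0]]
0.19 [[279.0, 141.5], [299.9, 154.2]] [[410.0, 294.0], [417.0, 248.0]]
0.2 [[278.9, 137.9], [299.9, 150.4]] [[416.0, 307.0], [423.0, 258.0]]
```

View pics/v4.png

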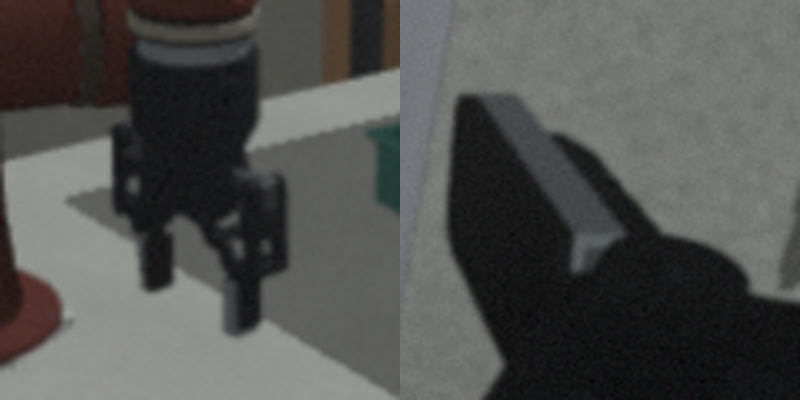

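```bash
python3 -m pendant '{"linear":[[0,3,0],[0.05,6.3,0],[0.05,6.3,2],[0.05,6.3,5],[0.05,6.3,8],[0.05,6.3,10],[0.05,6.3,10],[0.05,6.3,10],[0.05,6.3,10],[0.05,6.3,10]],"rotation":[[0,0,-0.8],[0,0,-0.8],[0,0,-0.8],[0,0,-0.8],[0,0,-0.8],[0,0,-0.8],[0,0,-0.8],[0,0,-0.8],[0,0,-0.8],[0,0,-0.8]],"grip":[0.4,0.4,0.4,0.4,0.4,0.4,0.4,0.4,0.4,0.4]}'
python3 - <<'E'
from h import *
need([.460,-.101,.041],.077)
E
```

```text
time: 13.15
tool_pos: [0.4613, -0.1022, 0.0823]
tool_rot: [0.001, 0.999, 0.038, 0.002]
contact_force: [0.1, 0.5, -0.8]
gripper_width: 0.599
t 13.15 pos [ 0.4613 -0.1022  0.0823] F [ 0.1  0.5 -0.8] w 0.599
shift cm [-0.14 -0.13  4.13] rot [ 0.1  -0.21 -0.1 ]
```

```bash
python3 -m pendant '{"linear":[[-0.1,0,1.5],[-0.1,0,3],[-0.1,0,4],[-0.1,0,4],[-0.1,0,4],[-0.1,0,4],[-0.1,0,4],[-0.1,0,4],[-0.1,0,4],[-0.1,0,4]],"rotation":[[0,0,0],[0,0,0],[0,0,0],[0,0,0],[0,0,0],[0,0,0],[0,0,0],[0,0,0],[0,0,0],[0,0,0]],"grip":[0.4,0.4,0.4,0.4,0.45,0.5,0.55,0.6,0.65,0.8]}'
python3 - <<'E'
from h import *
need([.460,-.101,.041])
E
```

```text
time: 13.98
tool_pos: [0.4597, -0.1022, 0.0412]
tool_rot: [0.0, 0.999, 0.037, 0.001]
contact_force: [0.8, 0.7, 3.3]
gripper_width: 0.332
t 13.98 pos [ 0.4597 -0.1022  0.0412] F [0.8 0.7 3.3] w 0.332
shift cm [ 0.04 -0.12  0.02] rot [ 0.03 -0.12  6.49]
```

Run:
```python
from h import *
s,p,M=st();print(ing(p))
need(gp(-.035,-.150,.042)); need(gp(-.020,-.150,.042))
```

```text
[-0.05882834 -0.15107719  0.04116664]
t 13.98 pos [ 0.4597 -0.1022  0.0412] F [0.8 0.7 3.3] w 0.332
shift cm [ 2.38  0.16 -0.08] rot [ 0.03 -0.12  6.49]
t 13.98 pos [ 0.4597 -0.1022  0.0412] F [0.8 0.7 3.3] w 0.332
shift cm [ 3.87  0.33 -0.07] rot [ 0.03 -0.12  6.49]
```

```bash
python3 -m pendant '{"linear":[[0.6,0,0],[1.2,0.1,0],[1.8,0.1,0],[2.4,0.16,0],[2.8,0.2,0],[3.2,0.26,0],[3.6,0.3,0],[3.87,0.33,0],[3.87,0.33,0],[3.87,0.33,0]],"rotation":[[0,0,0],[0,0,0],[0,0,1],[0,0,2.5],[0,0,4],[0,0,5.5],[0,0,6.5],[0,0,6.5],[0,0,6.5],[0,0,6.5]],"grip":[1,1,1,1,1,1,1,1,1,1]}'
python3 - <<'E'
from h import *
s,p,M=st();print(ing(p))
need(gp(-.015,-.070,.041))
w=save('wrist','w5');cw=manip.calibration('wrist');np.save('w5c.npy',cw,allow_pickle=True)
s=save('scene','s5')
cv2.imwrite('pics/v5.png',np.hstack([cv2.resize(w[40:340,170:470],(500,500)),cv2.resize(s[130:270,225:309],(300,500))])[:,:,::-1])
E
```

```text
time: 14.82
tool_pos: [0.4966, -0.1026, 0.041]
tool_rot: [0.0, 1.0, -0.019, -0.002]
contact_force: [-6.6, -0.3, 9.9]
gripper_width: 0.338
[-0.0219643  -0.15004128  0.04101271]
t 14.82 pos [ 0.4966 -0.1026  0.041 ] F [-6.6 -0.3  9.9] w 0.338
shift cm [ 0.7  -8.   -0.01] rot [0.03 0.25 0.02]
```

View pics/v5.png

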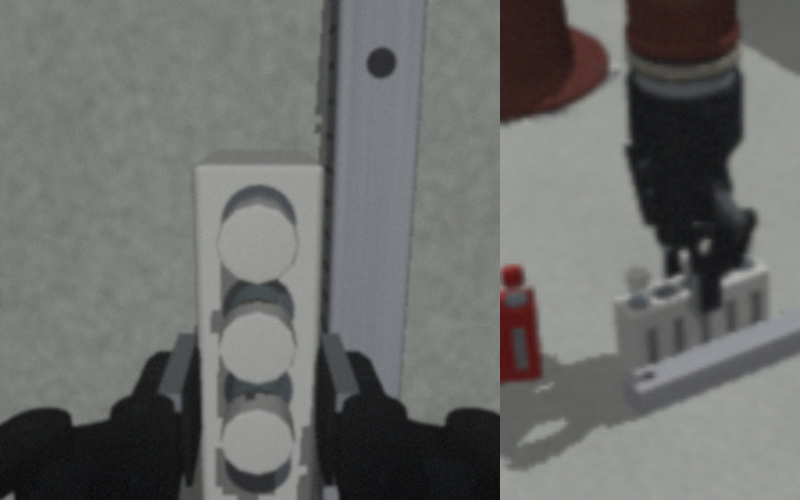

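Rack gripped and roughly square, with its back just off the fence front. The finger is clear above the fence. The 10 N upward force means I'm pressing it on the bench, so I'll relieve that while sliding.

```bash
python3 -m pendant '{"linear":[[0,0,-0.1],[0,-1,-0.1],[0,-2,-0.1],[0,-3,-0.1],[0,-4,-0.1],[0,-5,-0.1],[0,-6,-0.1],[0,-7,-0.1],[0,-8,-0.1],[0,-8,-0.1]],"rotation":[[0,0,0],[0,0,0],[0,0,0],[0,0,0],[0,0,0],[0,0,0],[0,0,0],[0,0,0],[0,0,0],[0,0,0]],"grip":[1,1,1,1,1,1,1,1,1,1]}'
python3 - <<'E'
from h import *
s,p,M=st();print(ing(p))
need(gp(-.015,-.070,.041))
E
```

```text
time: 15.75
tool_pos: [0.5008, -0.02, 0.0412]
tool_rot: [-0.001, 1.0, -0.019, 0.0]
contact_force: [1.0, 2.9, 3.9]
gripper_width: 0.332
[-0.02094082 -0.06735589  0.04116039]
t 15.75 pos [ 0.5008 -0.02    0.0412] F [1.  2.9 3.9] w 0.332
shift cm [0.59 0.27 0.02] rot [-0.13 -0.01  0.06]
```

Now press gently to the fence in small steps.

```bash
python3 -m pendant '{"linear":[[0.1,0,0],[0.2,0,0],[0.3,0,0],[0.4,0,0],[0.4,0,0],[0.4,0,0],[0.4,0,0],[0.4,0,0],[0.4,0,0],[0.4,0,0]],"rotation":[[0,0,0],[0,0,0],[0,0,0],[0,0,0],[0,0,0],[0,0,0],[0,0,0],[0,0,0],[0,0,0],[0,0,0]],"grip":[1,1,1,1,1,1,1,1,1,1]}'
python3 -m pendant '{"linear":[[0.1,0,0],[0.2,0,0],[0.2,0,0],[0.2,0,0],[0.2,0,0],[0.2,0,0],[0.2,0,0],[0.2,0,0],[0.2,0,0],[0.2,0,0]],"rotation":[[0,0,0],[0,0,0],[0,0,0],[0,0,0],[0,0,0],[0,0,0],[0,0,0],[0,0,0],[0,0,0],[0,0,0]],"grip":[1,1,1,1,1,1,1,1,1,1]}'
python3 - <<'E'
from h import *
s,p,M=st();print(ing(p),s['ft_torque'])
E
```

```text
time: 16.58
tool_pos: [0.5036, -0.0221, 0.0411]
tool_rot: [-0.001, 1.0, -0.02, -0.002]
contact_force: [-3.7, 3.1, 8.4]
gripper_width: 0.334
time: 17.42
tool_pos: [0.505, -0.0224, 0.041]
tool_rot: [-0.001, 1.0, -0.02, -0.003]
contact_force: [-6.5, 1.8, 9.0]
gripper_width: 0.331
[-0.01665136 -0.06958471  0.0410143 ] [ 0.29429207  1.42375334 -0.07572232]
```

```bash
python3 -m pendant '{"linear":[[0,0,-0.1],[0.05,0,-0.1],[0.1,0,-0.1],[0.15,0,-0.1],[0.2,0,-0.1],[0.2,0,-0.1],[0.2,0,-0.1],[0.2,0,-0.1],[0.2,0,-0.1],[0.2,0,-0.1]],"rotation":[[0,0,0],[0,0,0],[0,0,0],[0,0,0],[0,0,0],[0,0,0],[0,0,0],[0,0,0],[0,0,0],[0,0,0]],"grip":[1,1,1,1,1,1,1,1,1,1]}'
python3 - <<'E'
from h import *
s,p,M=st();print(ing(p),s['ft_torque'])
E
```

```text
time: 18.25
tool_pos: [0.5059, -0.0226, 0.041]
tool_rot: [-0.0, 1.0, -0.019, -0.004]
contact_force: [-8.6, 0.2, 6.2]
gripper_width: 0.336
[-0.01574414 -0.06974883  0.04099118] [0.08588565 1.88092918 0.11705064]
```

```bash
python3 -m pendant '{"linear":[[0.05,-0.5,-0.05],[0.05,-1,-0.05],[0.05,-1.5,-0.05],[0.05,-2,-0.05],[0.05,-2.5,-0.05],[0.05,-3,-0.05],[0.05,-3,-0.05],[0.05,-3,-0.05],[0.05,-3,-0.05],[0.05,-3,-0.05]],"rotation":[[0,0,0],[0,0,0],[0,0,0],[0,0,0],[0,0,0],[0,0,0],[0,0,0],[0,0,0],[0,0,0],[0,0,0]],"grip":[1,1,1,1,1,1,1,1,1,1]}'
python3 - <<'E'
from h import *
s,p,M=st();print(ing(p),s['ft_torque'])
w=save('wrist','w6');cw=manip.calibration('wrist');np.save('w6c.npy',cw,allow_pickle=True)
t=save('top','t6')
for y in(.0175,.0235,.0295,.0355,.0415,.0475): print(y,proj(cw,gp(-.015,y,.028)).round(1))
print('rack end',proj(cw,gp(-.015,p@ey-G@ey+.055,.028)))
cv2.imwrite('pics/v6.png',cv2.resize(w[40:240,220:420],(600,600),interpolation=cv2.INTER_CUBIC)[:,:,::-1])
E
```

```text
time: 19.08
tool_pos: [0.507, 0.0051, 0.0414]
tool_rot: [0.002, 1.0, -0.019, -0.005]
contact_force: [-9.7, -7.9, 7.1]
gripper_width: 0.334
[-0.01571097 -0.04203653  0.04136041] [-1.28643806  2.1874914   0.1419597 ]
0.0175 [328.2 123.3]
0.0235 [328.2 109.6]
0.0295 [328.3  95.7]
0.0355 [328.3  81.5]
0.0415 [328.4  67. ]
0.0475 [328.4  52.4]
rack end [328.11167026 133.44806623]
```

View pics/v6.png

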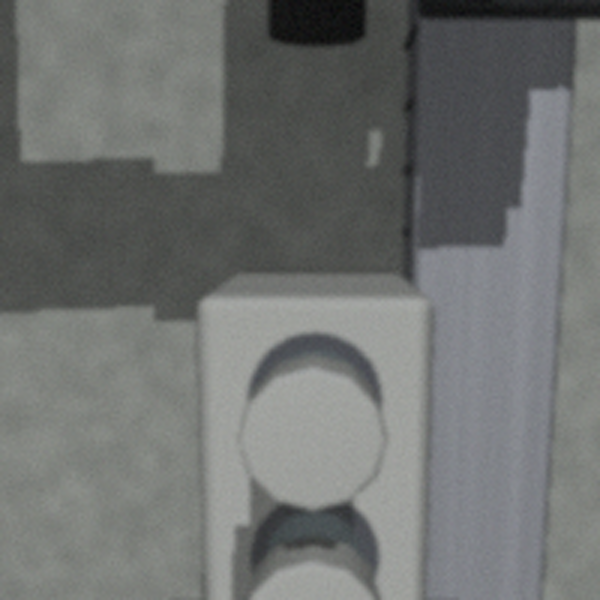

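Run:
```python
from h import *
c=np.load('w6c.npy',allow_pickle=True).item()
for uv,z in (((325.7,54.2),.021),((325.7,54.2),.028),((325.7,54.2),.035),((323,131.5),0),((323,138.7),.058),((423,46),.022)): print(z,ing(onz(c,uv,z)).round(4))
print(c['cam_to_world'][:3,3])
```

```text
0.021 [-0.0162  0.0477  0.021 ]
0.028 [-0.0162  0.0468  0.028 ]
0.035 [-0.0161  0.0458  0.035 ]
0 [-0.0177  0.0119  0.    ]
0.058 [-0.0169  0.0133  0.058 ]
0.022 [0.0272 0.0513 0.022 ]
[0.51007879 0.07161356 0.18530779]
```

```bash
python3 -m pendant '{"linear":[[-0.05,-0.5,-0.05],[-0.05,-1,-0.05],[-0.05,-1.5,-0.05],[-0.05,-2,-0.05],[-0.05,-2.5,-0.05],[-0.05,-2.9,-0.05],[-0.05,-2.9,-0.05],[-0.05,-2.9,-0.05],[-0.05,-2.9,-0.05],[-0.05,-2.9,-0.05]],"rotation":[[0,0,0],[0,0,0],[0,0,0],[0,0,0],[0,0,0],[0,0,0],[0,0,0],[0,0,0],[0,0,0],[0,0,0]],"grip":[1,1,1,1,1,1,1,1,1,1]}'
python3 - <<'E'
from h import *
s,p,M=st();print(ing(p),s['ft_torque'])
E
```

```text
time: 20.02
tool_pos: [0.508, 0.0354, 0.0412]
tool_rot: [0.001, 1.0, -0.019, -0.004]
contact_force: [-6.9, -3.5, 1.6]
gripper_width: 0.335
[-0.01581838 -0.01175472  0.04123685] [-0.55046035  1.44949964  0.17140092]
```

```bash
python3 -m pendant '{"linear":[[0,-0.05,0],[0,-0.1,0],[0,-0.15,0],[0,-0.2,0],[0,-0.2,0],[0,-0.2,0],[0,-0.2,0],[0,-0.2,0],[0,-0.2,0],[0,-0.2,0]],"rotation":[[0,0,0],[0,0,0],[0,0,0],[0,0,0],[0,0,0],[0,0,0],[0,0,0],[0,0,0],[0,0,0],[0,0,0]],"grip":[1,1,1,1,1,1,1,1,1,1]}'
python3 -m pendant '{"linear":[[0,-0.05,0],[0,-0.1,0],[0,-0.1,0],[0,-0.1,0],[0,-0.1,0],[0,-0.1,0],[0,-0.1,0],[0,-0.1,0],[0,-0.1,0],[0,-0.1,0]],"rotation":[[0,0,0],[0,0,0],[0,0,0],[0,0,0],[0,0,0],[0,0,0],[0,0,0],[0,0,0],[0,0,0],[0,0,0]],"grip":[1,1,1,1,1,1,1,1,1,1]}'
python3 - <<'E'
from h import *
s,p,M=st();print(ing(p),s['ft_torque'])
E
```

```text
time: 20.85
tool_pos: [0.5081, 0.0365, 0.0413]
tool_rot: [0.002, 1.0, -0.019, -0.004]
contact_force: [-7.2, -6.6, 2.0]
gripper_width: 0.336
time: 21.68
tool_pos: [0.5081, 0.0375, 0.0413]
tool_rot: [0.002, 1.0, -0.019, -0.004]
contact_force: [-7.1, -6.2, 1.7]
gripper_width: 0.334
[-0.01581305 -0.00964725  0.0413201 ] [-1.09431834  1.54879843  0.1668355 ]
```

```bash
python3 -m pendant '{"linear":[[0,-0.05,0],[0,-0.1,0],[0,-0.1,0],[0,-0.1,0],[0,-0.1,0],[0,-0.1,0],[0,-0.1,0],[0,-0.1,0],[0,-0.1,0],[0,-0.1,0]],"rotation":[[0,0,0],[0,0,0],[0,0,0],[0,0,0],[0,0,0],[0,0,0],[0,0,0],[0,0,0],[0,0,0],[0,0,0]],"grip":[1,1,1,1,1,1,1,1,1,1]}'
```

```text
time: 22.52
tool_pos: [0.5082, 0.0385, 0.0413]
tool_rot: [0.002, 1.0, -0.019, -0.004]
contact_force: [-7.6, -7.2, 2.5]
gripper_width: 0.335
```

```bash
python3 -m pendant '{"linear":[[0,-0.05,0],[0,-0.08,0],[0,-0.08,0],[0,-0.08,0],[0,-0.08,0],[0,-0.08,0],[0,-0.08,0],[0,-0.08,0],[0,-0.08,0],[0,-0.08,0]],"rotation":[[0,0,0],[0,0,0],[0,0,0],[0,0,0],[0,0,0],[0,0,0],[0,0,0],[0,0,0],[0,0,0],[0,0,0]],"grip":[1,1,1,1,1,1,1,1,1,1]}'
```

```text
time: 23.35
tool_pos: [0.5082, 0.0392, 0.0413]
tool_rot: [0.002, 1.0, -0.019, -0.004]
contact_force: [-8.4, -7.1, 1.7]
gripper_width: 0.336
```

```bash
python3 -m pendant '{"linear":[[0,-0.05,0],[0,-0.08,0],[0,-0.08,0],[0,-0.08,0],[0,-0.08,0],[0,-0.08,0],[0,-0.08,0],[0,-0.08,0],[0,-0.08,0],[0,-0.08,0]],"rotation":[[0,0,0],[0,0,0],[0,0,0],[0,0,0],[0,0,0],[0,0,0],[0,0,0],[0,0,0],[0,0,0],[0,0,0]],"grip":[1,1,1,1,1,1,1,1,1,1]}'
```

```text
time: 24.18
tool_pos: [0.5082, 0.0396, 0.0414]
tool_rot: [0.002, 1.0, -0.019, -0.004]
contact_force: [-6.7, -7.3, 2.8]
gripper_width: 0.333
```

```bash
python3 -m pendant '{"linear":[[0,-0.05,0],[0,-0.06,0],[0,-0.06,0],[0,-0.06,0],[0,-0.06,0],[0,-0.06,0],[0,-0.06,0],[0,-0.06,0],[0,-0.06,0],[0,-0.06,0]],"rotation":[[0,0,0],[0,0,0],[0,0,0],[0,0,0],[0,0,0],[0,0,0],[0,0,0],[0,0,0],[0,0,0],[0,0,0]],"grip":[1,1,1,1,1,1,1,1,1,1]}'
```

```text
time: 25.02
tool_pos: [0.5082, 0.0399, 0.0414]
tool_rot: [0.003, 1.0, -0.019, -0.004]
contact_force: [-7.2, -8.8, 2.7]
gripper_width: 0.335
```

```bash
python3 -m pendant '{"linear":[[0,-0.05,0],[0,-0.06,0],[0,-0.06,0],[0,-0.06,0],[0,-0.06,0],[0,-0.06,0],[0,-0.06,0],[0,-0.06,0],[0,-0.06,0],[0,-0.06,0]],"rotation":[[0,0,0],[0,0,0],[0,0,0],[0,0,0],[0,0,0],[0,0,0],[0,0,0],[0,0,0],[0,0,0],[0,0,0]],"grip":[1,1,1,1,1,1,1,1,1,1]}'
python3 - <<'E'
from h import *
print(ing(st()[1]))
w=save('wrist','w7');c=manip.calibration('wrist')
cv2.imwrite('pics/v7.png',cv2.resize(w[60:240,220:420],(667,600),interpolation=cv2.INTER_CUBIC)[:,:,::-1])
E
```

```text
time: 25.85
tool_pos: [0.5083, 0.0402, 0.0415]
tool_rot: [0.003, 1.0, -0.019, -0.004]
contact_force: [-8.4, -9.8, 2.7]
gripper_width: 0.331
[-0.01579408 -0.00693774  0.04145519]
```

View pics/v7.png

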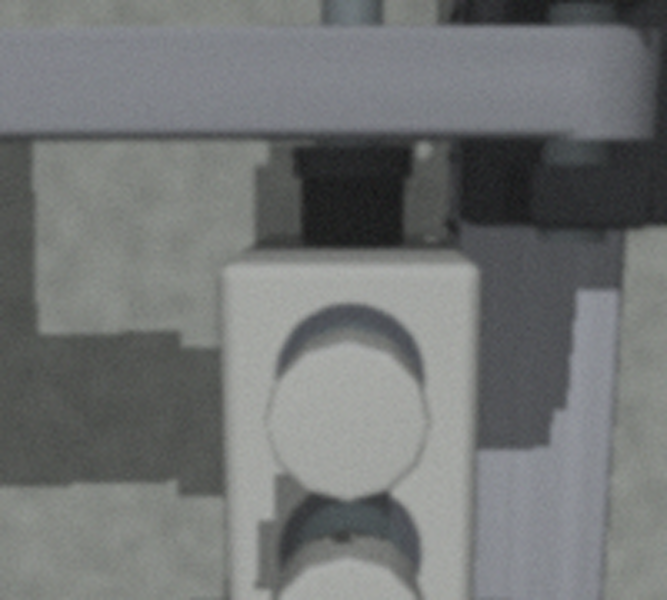

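The bumper touches the rack end in the view (352,240), and Fy climbs at about 4 N/mm as expected for the spring. One small further nudge, hold, then ease the preload before letting go so the bumper doesn't kick the rack back.

```bash
python3 -m pendant '{"linear":[[0,-0.04,0],[0,-0.04,0],[0,-0.04,0],[0,-0.04,0],[0,-0.04,0],[0,-0.04,0],[0,-0.04,0],[0,-0.04,0],[0,-0.04,0],[0,-0.04,0]],"rotation":[[0,0,0],[0,0,0],[0,0,0],[0,0,0],[0,0,0],[0,0,0],[0,0,0],[0,0,0],[0,0,0],[0,0,0]],"grip":[1,1,1,1,1,1,1,1,1,1]}'
python3 - <<'E'
from h import *
for i in range(3): s,p,M=st();print(p.round(5),s['contact_force'],s['ft_torque']);manip.grab_frame('top')
E
```

```text
time: 26.73
tool_pos: [0.5082, 0.0404, 0.0415]
tool_rot: [0.003, 1.0, -0.019, -0.004]
contact_force: [-8.4, -10.2, 3.5]
gripper_width: 0.33
[0.50825 0.04038 0.04147] [ -8.36386683 -10.16038622   3.54995542] [-1.84247387  1.74269895  0.03397897]
[0.50827 0.04039 0.0415 ] [ -7.79665047 -10.25386679   2.96271701] [-1.84977797  1.71505938  0.10858926]
[0.50826 0.04038 0.04147] [ -8.54071946 -11.19525274   3.62854344] [-1.88551314  1.72173397  0.10307392]
```

```bash
python3 -m pendant '{"linear":[[0,0.05,0],[0,0.1,0],[0,0.1,0],[0,0.1,0],[0,0.1,0],[0,0.1,0],[0,0.1,0],[0,0.1,0],[0,0.1,0],[0,0.1,0]],"rotation":[[0,0,0],[0,0,0],[0,0,0],[0,0,0],[0,0,0],[0,0,0],[0,0,0],[0,0,0],[0,0,0],[0,0,0]],"grip":[1,1,1,1,1,1,1,1,1,1]}'
```

```text
time: 27.72
tool_pos: [0.5082, 0.0403, 0.0414]
tool_rot: [0.002, 1.0, -0.019, -0.004]
contact_force: [-7.7, -7.8, 2.9]
gripper_width: 0.338
```

```bash
python3 -m pendant '{"linear":[[0,0.05,0],[0,0.1,0],[0,0.15,0],[0,0.15,0],[-0.05,0.15,0],[-0.1,0.15,0],[-0.15,0.15,0],[-0.2,0.15,0],[-0.2,0.15,0],[-0.2,0.15,0]],"rotation":[[0,0,0],[0,0,0],[0,0,0],[0,0,0],[0,0,0],[0,0,0],[0,0,0],[0,0,0],[0,0,0],[0,0,0]],"grip":[1,1,1,1,1,1,1,1,1,1]}'
```

```text
time: 28.55
tool_pos: [0.5079, 0.0405, 0.0418]
tool_rot: [0.001, 1.0, -0.019, -0.001]
contact_force: [-2.8, -4.2, -6.4]
gripper_width: 0.336
```

```bash
python3 -m pendant '{"linear":[[0,0.03,0.02],[0,0.06,0.05],[0,0.09,0.05],[0,0.12,0.05],[0,0.15,0.05],[0,0.15,0.05],[0,0.15,0.05],[0,0.15,0.05],[0,0.15,0.05],[0,0.15,0.05]],"rotation":[[0,0,0],[0,0,0],[0,0,0],[0,0,0],[0,0,0],[0,0,0],[0,0,0],[0,0,0],[0,0,0],[0,0,0]],"grip":[1,1,1,1,1,1,1,1,1,1]}'
```

```text
time: 29.38
tool_pos: [0.508, 0.0399, 0.0417]
tool_rot: [-0.0, 1.0, -0.019, -0.001]
contact_force: [-4.6, -1.2, -7.4]
gripper_width: 0.334
```

```bash
python3 -m pendant '{"linear":[[0,0,0.05],[0,0,0.1],[0,0,0.12],[0,0,0.12],[0,0,0.12],[0,0,0.12],[0,0,0.12],[0,0,0.12],[0,0,0.12],[0,0,0.12]],"rotation":[[0,0,0],[0,0,0],[0,0,0],[0,0,0],[0,0,0],[0,0,0],[0,0,0],[0,0,0],[0,0,0],[0,0,0]],"grip":[1,1,1,1,1,1,1,1,1,1]}'
```

```text
time: 30.22
tool_pos: [0.508, 0.0397, 0.0416]
tool_rot: [-0.0, 1.0, -0.019, -0.002]
contact_force: [-8.8, -1.5, -0.1]
gripper_width: 0.337
```

```bash
python3 -m pendant '{"linear":[[0,0,0],[0,0,0],[0,0,0],[0,0,0],[0,0,0],[0,0,0],[0,0,0],[0,0,0],[0,0,0],[0,0,0]],"rotation":[[0,0,0],[0,0,0],[0,0,0],[0,0,0],[0,0,0],[0,0,0],[0,0,0],[0,0,0],[0,0,0],[0,0,0]],"grip":[0.64,0.62,0.6,0.57,0.54,0.5,0.45,0.4,0.4,0.4]}'
python3 - <<'E'
from h import *
s,p,M=st();print(ing(p),s['contact_force'])
w=save('wrist','w8');a=cv2.imread('pics/w7.png')[:,:,::-1]
cv2.imwrite('pics/v8.png',np.hstack([cv2.resize(i[60:260,220:420],(400,400),interpolation=cv2.INTER_CUBIC) for i in (a,w)])[:,:,::-1])
E
```

```text
time: 31.05
tool_pos: [0.5091, 0.0395, 0.0413]
tool_rot: [-0.0, 1.0, -0.019, 0.0]
contact_force: [-0.3, -1.0, -0.7]
gripper_width: 0.599
[-0.01489965 -0.00753447  0.04131665] [-0.28401008 -1.03920676 -0.66540443]
```

View pics/v8.png

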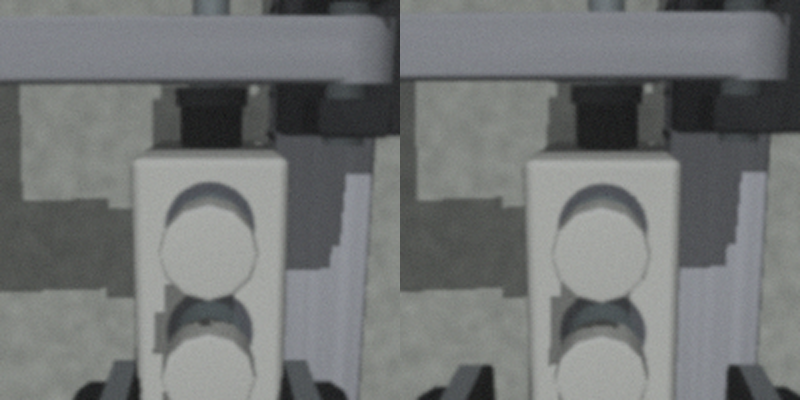

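The view shows the rack released with its end still at the bumper. I'll check for a gap numerically between the pictures.

Run:
```python
from h import *
for n,du in(('w7',0),('w8',-4)):
    g=cv2.imread(f'pics/{n}.png').mean(2)
    print(n,'bumper col rows 98-144',g[98:146,320+du:331+du].mean(1).round(0).astype(int).tolist())
    print(n,'beside',g[126:146,300+du:308+du].mean(1).round(0).astype(int).tolist())
```

```text
w7 bumper col rows 98-144 [116, 98, 76, 64, 60, 56, 45, 39, 38, 38, 39, 38, 39, 39, 37, 33, 32, 32, 31, 31, 32, 32, 32, 32, 32, 32, 32, 32, 32, 33, 32, 32, 31, 32, 32, 41, 68, 102, 118, 122, 133, 150, 164, 169, 166, 166, 164, 164]
w7 beside [79, 80, 79, 77, 69, 64, 61, 63, 79, 104, 117, 122, 133, 152, 165, 168, 168, 166, 163, 164]
w8 bumper col rows 98-144 [80, 63, 60, 63, 55, 44, 39, 39, 39, 39, 39, 39, 39, 36, 34, 32, 32, 30, 31, 31, 32, 33, 32, 31, 32, 31, 31, 32, 33, 33, 33, 32, 32, 32, 33, 33, 44, 73, 105, 119, 124, 135, 153, 166, 168, 167, 164, 163]
w8 beside [78, 80, 79, 79, 74, 68, 63, 62, 64, 79, 105, 120, 124, 136, 154, 166, 168, 168, 165, 164]
```

Contact looks likely but the margin is thin (the rack eased back about 0.9 mm). To be certain, I'll nudge its −y end gently with shut fingers and back off slowly. That leaves the bumper pre-loaded up to the bench friction.

```bash
python3 -m pendant '{"linear":[[0,0,-2],[0,0,-5],[0,0,-8],[0,2.5,-8],[0,5.5,-8],[0,8.5,-8],[0,8.5,-8],[0,8.5,-5],[0,8.5,-2],[0,8.5,0]],"rotation":[[0,0,0],[0,0,0],[0,0,0],[0,0,0],[0,0,0],[0,0,0],[0,0,0],[0,0,0],[0,0,0],[0,0,0]],"grip":[0.4,0.4,0.4,0.6,0.8,1,1,1,1,1]}'
python3 - <<'E'
from h import *
s,p,M=st();print(ing(p))
need(gp(-.015,-.0925,.040))
c=manip.calibration('wrist');im=save('wrist','w9')
for y in(-.0835,-.074,-.0625): print(proj(c,gp(-.015,y,.058)).round(1))
E
```

```text
time: 31.93
tool_pos: [0.5046, -0.0451, 0.0391]
tool_rot: [-0.0, 1.0, -0.02, -0.001]
contact_force: [0.2, -0.0, -0.4]
gripper_width: -0.0
[-0.01612474 -0.09227842  0.03908512]
t 31.93 pos [ 0.5046 -0.0451  0.0391] F [ 0.2 -0.  -0.4] w -0.0
shift cm [ 0.11  0.02 -0.09] rot [-0.04  0.11 -0.05]
[329.1 256.7]
[329.2 234.4]
[329.3 206.2]
```

```bash
python3 -m pendant '{"linear":[[0.1,-0.4,0],[0.1,-0.8,0],[0.1,-1.2,0],[0.1,-1.5,0],[0.1,-1.6,0],[0.1,-1.6,0],[0.1,-1.6,0],[0.1,-1.6,0],[0.1,-1.6,0],[0.1,-1.6,0]],"rotation":[[0,0,0],[0,0,0],[0,0,0],[0,0,0],[0,0,0],[0,0,0],[0,0,0],[0,0,0],[0,0,0],[0,0,0]],"grip":[1,1,1,1,1,1,1,1,1,1]}'
python3 -m pendant '{"linear":[[0,-0.03,0],[0,-0.06,0],[0,-0.09,0],[0,-0.12,0],[0,-0.15,0],[0,-0.15,0],[0,-0.15,0],[0,-0.15,0],[0,-0.15,0],[0,-0.15,0]],"rotation":[[0,0,0],[0,0,0],[0,0,0],[0,0,0],[0,0,0],[0,0,0],[0,0,0],[0,0,0],[0,0,0],[0,0,0]],"grip":[1,1,1,1,1,1,1,1,1,1]}'
```

```text
time: 32.82
tool_pos: [0.5073, -0.0296, 0.0413]
tool_rot: [-0.0, 1.0, -0.019, -0.0]
contact_force: [-0.1, 0.0, 0.4]
gripper_width: 0.001
time: 33.65
tool_pos: [0.5075, -0.028, 0.0413]
tool_rot: [0.0, 1.0, -0.019, 0.0]
contact_force: [-0.4, -0.1, 0.6]
gripper_width: -0.008
```

```bash
python3 -m pendant '{"linear":[[0,-0.03,0],[0,-0.06,0],[0,-0.09,0],[0,-0.12,0],[0,-0.15,0],[0,-0.15,0],[0,-0.15,0],[0,-0.15,0],[0,-0.15,0],[0,-0.15,0]],"rotation":[[0,0,0],[0,0,0],[0,0,0],[0,0,0],[0,0,0],[0,0,0],[0,0,0],[0,0,0],[0,0,0],[0,0,0]],"grip":[1,1,1,1,1,1,1,1,1,1]}'
```

```text
time: 34.48
tool_pos: [0.5075, -0.0265, 0.0413]
tool_rot: [0.0, 1.0, -0.019, -0.0]
contact_force: [-0.1, -1.5, 0.1]
gripper_width: -0.002
```

```bash
python3 -m pendant '{"linear":[[0,-0.03,0],[0,-0.06,0],[0,-0.08,0],[0,-0.08,0],[0,-0.08,0],[0,-0.08,0],[0,-0.08,0],[0,-0.08,0],[0,-0.08,0],[0,-0.08,0]],"rotation":[[0,0,0],[0,0,0],[0,0,0],[0,0,0],[0,0,0],[0,0,0],[0,0,0],[0,0,0],[0,0,0],[0,0,0]],"grip":[1,1,1,1,1,1,1,1,1,1]}'
```

```text
time: 35.32
tool_pos: [0.5076, -0.0258, 0.0414]
tool_rot: [0.0, 1.0, -0.019, 0.0]
contact_force: [0.1, -4.6, -0.1]
gripper_width: -0.003
```

```bash
python3 -m pendant '{"linear":[[0,0,0],[0,0.02,0],[0,0.04,0],[0,0.06,0],[0,0.08,0],[0,0.1,0],[0,0.12,0],[0,0.14,0],[0,0.16,0],[0,0.18,0]],"rotation":[[0,0,0],[0,0,0],[0,0,0],[0,0,0],[0,0,0],[0,0,0],[0,0,0],[0,0,0],[0,0,0],[0,0,0]],"grip":[1,1,1,1,1,1,1,1,1,1]}'
python3 -m pendant '{"linear":[[0,0.02,0],[0,0.04,0],[0,0.06,0],[0,0.1,0],[0,0.3,0],[0,0.8,0],[0,1.5,0],[0,1.5,-3],[0,1.5,-6],[0,1.5,-9]],"rotation":[[0,0,0],[0,0,0],[0,0,0],[0,0,0],[0,0,0],[0,0,0],[0,0,0],[0,0,0],[0,0,0],[0,0,0]],"grip":[1,1,1,1,1,1,1,1,1,1]}'
python3 - <<'E'
from h import *
need(gp(-.066,.0920,.13))
E
```

```text
time: 36.15
tool_pos: [0.5073, -0.0272, 0.0412]
tool_rot: [-0.0, 1.0, -0.019, -0.0]
contact_force: [-0.5, 0.1, 0.6]
gripper_width: -0.0
time: 36.98
tool_pos: [0.5061, -0.0431, 0.1317]
tool_rot: [-0.0, 1.0, -0.02, -0.001]
contact_force: [1.3, 0.2, -0.2]
gripper_width: -0.005
t 36.98 pos [ 0.5061 -0.0431  0.1317] F [ 1.3  0.2 -0.2] w -0.005
shift cm [ -5.15 -18.21   0.18] rot [-0.01  0.1  -0.05]
```

```bash
python3 -m pendant '{"linear":[[-1,-3.5,0],[-2,-7,0],[-3,-10.5,0],[-4,-14,0],[-5.15,-17.5,0],[-5.15,-18.6,0],[-5.15,-18.6,2],[-5.15,-18.6,4],[-5.15,-18.6,5],[-5.15,-18.6,5]],"rotation":[[0,0,0],[0,0,0],[0,0,0],[0,0,0],[0,0,0],[0,0,0],[0,0,0],[0,0,0],[0,0,0],[0,0,0]],"grip":[0.7,0.5,0.5,0.5,0.5,0.5,0.5,0.5,0.5,0.5]}'
python3 - <<'E'
from h import *
need(gp(-.066,.096,.029))
E
```

```text
time: 37.82
tool_pos: [0.4606, 0.1445, 0.0783]
tool_rot: [0.001, 1.0, -0.02, -0.003]
contact_force: [-0.4, 0.1, -1.1]
gripper_width: 0.5
t 37.82 pos [0.4606 0.1445 0.0783] F [-0.4  0.1 -1.1] w 0.5
shift cm [ 0.17 -0.06  4.93] rot [ 0.08  0.32 -0.04]
```

```bash
python3 -m pendant '{"linear":[[0.1,0,1.5],[0.1,0,3],[0.1,0,4],[0.1,0,4.9],[0.1,0,4.9],[0.1,0,4.9],[0.1,0,4.9],[0.1,0,4.9],[0.1,0,4.9],[0.1,0,4.9]],"rotation":[[0,0,0],[0,0,0],[0,0,0],[0,0,0],[0,0,0],[0,0,0],[0,0,0],[0,0,0],[0,0,0],[0,0,0]],"grip":[0.5,0.5,0.5,0.5,0.6,0.7,0.8,0.9,1,1]}'
python3 - <<'E'
from h import *
s,p,M=st();print(ing(p))
E
```

```text
time: 38.65
tool_pos: [0.4614, 0.1457, 0.0329]
tool_rot: [-0.0, 1.0, -0.019, -0.003]
contact_force: [-9.8, 0.6, 7.7]
gripper_width: 0.085
[-0.06664669  0.09669113  0.032855  ]
```

```bash
python3 -m pendant '{"linear":[[0.04,0,-0.78],[0.16,0,-1.55],[0.35,0,-2.31],[0.62,0,-3.04],[0.95,0,-3.74],[1.36,0,-4.4],[1.83,0,-5.02],[2.37,0,-5.6],[2.95,0,-6.11],[3.59,0,-6.56]],"rotation":[[0,0,0],[0,0,0],[0,0,0],[0,0,0],[0,0,0],[0,0,0],[0,0,0],[0,0,0],[0,0,0],[0,0,0]],"grip":[1,1,1,1,1,1,1,1,1,1]}'
```

```text
time: 39.48
tool_pos: [0.4926, 0.145, 0.0988]
tool_rot: [-0.0, 1.0, -0.019, -0.01]
contact_force: [-28.7, 1.3, 23.3]
gripper_width: 0.083
```

```bash
python3 -m pendant '{"linear":[[0.67,0,-0.39],[1.38,0,-0.71],[2.12,0,-0.96],[2.88,0,-1.13],[3.66,0,-1.22],[4.3,0,-1.24],[4.4,0,-1.24],[4.4,0,-1.24],[4.4,0,-1.24],[4.4,0,-1.24]],"rotation":[[0,0,0],[0,0,0],[0,0,0],[0,0,0],[0,0,0],[0,0,0],[0,0,0],[0,0,0],[0,0,0],[0,0,0]],"grip":[1,1,1,1,1,1,1,1,1,1]}'
python3 - <<'E'
from h import *
s,p,M=st();print(ing(p))
E
```

```text
time: 40.32
tool_pos: [0.5456, 0.1428, 0.1142]
tool_rot: [-0.001, 1.0, -0.02, 0.003]
contact_force: [-2.8, 0.9, 7.1]
gripper_width: 0.081
[0.01762147 0.09702874 0.1142174 ]
```

```bash
python3 -m pendant '{"linear":[[-0.3,0,0],[-0.5,0,0],[-0.5,0,0],[-0.5,0,0],[-0.5,0,0],[-0.5,0,0],[-0.5,0,0],[-0.5,0,-2],[-0.5,0,-5],[-0.5,0,-9]],"rotation":[[0,0,0],[0,0,0],[0,0,0],[0,0,0],[0,0,0],[0,0,0],[0,0,0],[0,0,0],[0,0,0],[0,0,0]],"grip":[1,1,1,0.8,0.6,0.5,0.5,0.5,0.5,0.5]}'
python3 -m pendant '{"linear":[[-2,-1,-2],[-5,-1,-2],[-8,-1,-2],[-11,-1,-2],[-13,-1,-2],[-13,-1,-2],[-13,-1,-2],[-13,-1,-2],[-13,-1,-2],[-13,-1,-2]],"rotation":[[0,0,0],[0,0,0],[0,0,0],[0,0,0],[0,0,0],[0,0,0],[0,0,0],[0,0,0],[0,0,0],[0,0,0]],"grip":[0.5,0.5,0.5,0.5,0.5,0.5,0.5,0.5,0.5,0.5]}'
python3 - <<'E'
from h import *
t=save('top','t9');s=save('scene','s9')
ct=manip.calibration('top')
g=cv2.cvtColor(t,cv2.COLOR_RGB2GRAY)
# rack top face: bright mask near expected place
m=((t.min(2)>150)*255).astype(np.uint8); m[:, :250]=0;m[:, 350:]=0;m[:185]=0;m[245:]=0
n,l,stt,ce=cv2.connectedComponentsWithStats(m)
i=1+np.argmax(stt[1:,4]) if n>1 else 0
print(n,stt[i] if i else '')
cnt,_=cv2.findContours((l==i).astype(np.uint8),cv2.RETR_EXTERNAL,2)
r=cv2.minAreaRect(max(cnt,key=len));b=cv2.boxPoints(r)
for p in b: print(p.round(1),ing(onz(ct,p,.058)).round(4))
print('expected corners',[proj(ct,gp(x,y,.058)).round(1).tolist() for x in(-.03,0) for y in(-.063,.047)])
print('bar mid exp upright',proj(ct,gp(.012,.0965,.122)).round(1), 'tip',proj(ct,gp(.012,.119,.122)).round(1))
for v in range(180,200,1): print(v,g[v,258:270:3].tolist(),end=' ')
# carriage compare with t0 region
g0=cv2.cvtColor(cv2.imread('pics/t0.png'),cv2.COLOR_BGR2GRAY)
a=g0[196:212,272:292].astype(np.float32); res=cv2.matchTemplate(g[190:218,262:302].astype(np.float32),a,cv2.TM_CCOEFF_NORMED);print('\ncarriage shift px',cv2.minMaxLoc(res)[1:], 'expect loc (10,6)')
E
```

```text
time: 41.15
tool_pos: [0.5358, 0.1421, 0.197]
tool_rot: [0.001, 1.0, -0.019, -0.004]
contact_force: [0.3, 0.3, 0.3]
gripper_width: 0.503
time: 41.98
tool_pos: [0.4096, 0.1574, 0.2202]
tool_rot: [0.0, 1.0, -0.02, -0.0]
contact_force: [0.2, -1.0, 0.6]
gripper_width: 0.502
77 [295 203  39   8 222]
[295. 203.] [-0.0024  0.0285  0.058 ]
[333. 203.] [-0.0008 -0.0575  0.058 ]
[333. 210.] [-0.0168 -0.0577  0.058 ]
[295. 210.] [-0.0184  0.028   0.058 ]
expected corners [[335.3, 215.9], [286.4, 215.0], [335.4, 202.7], [286.9, 201.8]]
bar mid exp upright [260.5 190.8] tip [249.9 190.6]
180 [153, 155, 151, 149] 181 [156, 152, 148, 150] 182 [157, 151, 146, 153] 183 [157, 153, 147, 158] 184 [153, 153, 150, 155] 185 [151, 149, 150, 150] 186 [151, 148, 151, 148] 187 [127, 121, 121, 117] 188 [124, 121, 119, 115] 189 [136, 136, 133, 131] 190 [130, 131, 132, 133] 191 [112, 114, 108, 112] 192 [138, 138, 138, 142] 193 [151, 150, 152, 151] 194 [157, 153, 152, 158] 195 [156, 154, 154, 155] 196 [153, 154, 153, 153] 197 [153, 153, 154, 153] 198 [150, 150, 152, 152] 199 [151, 151, 152, 152] 
carriage shift px (0.836989164352417, (19, 0), (10, 7)) expect loc (10,6)
```

```bash
python3 -c "
from plant import manip
print(manip.job_done(), manip.state()['time'])"
```

```text
the job is handed in; nothing more can be done
the job is handed in; nothing more can be done
```

The job is handed in at about 42 s of the 72 s allowed. No verdict came back, so the result rests on the checks below.

**What I did:**
- I pinched the lift bar and brought the leaf down to its stop. I then gripped the rack, squared it, and slid it along the fence onto the bumper. The force rose at about 4 N/mm, to an estimated 3.5–4.7 N.
- I eased the pressure and let go. Contact with the bumper looked marginal, so I nudged the rack's far end with the shut fingers until the tool read 4.6 N and backed off slowly. The force rise showed the bumper was already touching.
- I pinched the bar again, raised the leaf to about upright and moved the arm clear.

**Last checks, from the final pictures and state (numbers only, since my 12 picture views were used up):**
- **Leaf:** the lift bar shows at about 1.6 rad, so upright.
- **Rack:** it is where it was gauged, with its back edge within about 2 mm of the fence plane. The white mask covered only part of its top, so this is a coarse check that gives no precise squareness.
- **Carriage:** template matching shows at most a 1-pixel shift (about 2 mm), across the fence and none along it. This is near the matching error.
- **Robot:** tool force is about 1 N or less, so it is touching nothing.
- **Bystanders:** I did not measure them at the end; no move went near them.

**Disagreements:**
- **Fingertips:** with the gripper shut they stand about level with the TCP, not 22 mm ahead as stated. My first pinch at the stated depth closed above the bar. I re-measured from the pictures and used that from then on.
- **Gripper width:** it read about 2 mm less than the true size of the bar and the rack.

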